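Zero, load and record on a bench scale

ROBOT

A 7-joint arm with a two-finger parallel gripper is mounted at the origin on the work surface. World frame = base frame: x ahead of the robot, y to its left, z up, the work surface at z = 0. Lengths are in m, angles in rad, forces in N, time in s.
With the tool pointing down it reaches from about 0.4 to 0.875 m from the base axis. Payload 19.3 kg.
Tool frame: the origin (TCP) lies at the very end of the fingers, on their centre line; the grasp point (between the pads) lies 19 mm behind it; z points along the fingers, y is the line along which they close (so a half turn about z gives the same grasp; the last joint's range is limited). The gripper opens to 85 mm and grips with 20 to 120 N. Pads are 22 mm wide; open, the fingers measure 114 mm over their backs; the gripper's body (76 mm by 85 mm) begins 54 mm behind the grasp point. The pads swing forward as they close: fully open they stand 13 mm farther back than shut.
Start: joints at [1.226, 0.521, -0.036, 1.599, 0.021, 1.021, -0.113], TCP at [0.17, -0.602, 0.231] pointing down, gripper open.
Joint ranges: [-2.91, 2.91], [-0.3, 2.13], [-1.5, 1.42], [0.17, 2.43], [-1.26, 4.41], [0.16, 1.93], [-2.52, 2.52]. Speed limits (rad/s): [1.89, 1.89, 2.39, 2.39, 3.01, 3.01, 3.01].

INTERFACE

Orientations are given as [roll, pitch, yaw] about the fixed x, y, z axes, in that order (R = Rz(yaw) Ry(pitch) Rx(roll)).
In Python, from workcell import monitor, optics, workorder gives the robot as it stands.
- The arm moves only by the tool apply_moves, never from a script. Its arguments are lists of equal length, an entry for each row: "linear": the shift along the tool's x, y, z each as a share of 0.1 m, from -1 to 1, a list of three; "delta_rot": the turn, a rotation vector about the tool's x, y, z each as a share of 120 degrees, from -1 to 1, a list of three. A call has exactly 5 rows; each row is the pose to reach, as a shift and turn from the pose commanded when the call began, along the tool's axes at that moment; what a row does not reach only later rows make up. A row lasts 1/12 s, in which the tool goes at most 41.7 mm and 7.16 degrees, less where a joint would pass 70% of its speed; a pose out of reach is approached as far as the arm can. A call with a number of a shift or a turn outside -1 to 1 is refused whole. A call with a gripper value outside its range is refused whole. "gripper" is the opening, from -1 (shut) to 1 (fully open), set as the call begins (left out, the last holds). The fingers move at their own pace and stop on an object; "force" is the grip in N (left out, the last holds). Time passes only in rows, so rows that repeat a pose let the fingers close, or fill a call up. It gives the time, the measured TCP pose, the force, the opening and the grip force at its end, in the units of the state.
- monitor.observe(): the state, without advancing time (a new reading comes with each control period).
- optics.grab_frame(name): name is "scene" or "top" or "wrist"; returns (picture, depth): 384x512x3 uint8, red, green, blue; 384x512 float32, m along the optical axis (not along the pixel's ray), 0 where there is no reading.
- optics.camera_info(name): a dict with "fx", "fy", "cx", "cy" (pixels), "rvec" (rotation vector, rad) and "tvec" (3), from world to camera coordinates, as OpenCV has them; the wrist camera has in their place "T_tool_cam" (4x4, takes a point from camera to tool coordinates, whose origin is the TCP and whose axes are the flange's). Camera axes: x right, y down, z forward; pixel columns grow to the right and rows downward; lengths in m; the calibration is good to about 2 mm. A picture is of the moment at which its call begins: read the wrist's pose just before it. camera_info takes no time and is no camera call.
- workorder.job_done(): hands the job in; it is judged then, once.
The state is a dict: "clock": time; "qpos": joint angles; "qd": joint speeds; "joint_efforts": joint torques, N m; "position": TCP position; "tool_rot": TCP orientation; "force": force on the tool from outside, world axes, zero at the start; "moment": the same for the moment, N m; "grip_width": finger opening in m; "finger_force": force on a finger pad.
Only numpy, scipy, OpenCV 4.12 (cv2) and the standard library are available. Lean on these libraries where they do the work, as an engineer would, in place of code of your own. Each camera call takes 0.05 s, during which the arm holds its last target. There are 200 camera calls.

TASK

Zero the bench scale by pressing the round key while the pan is empty, then stand the loose white flanged sleeve upright in the middle of the pan, lowering it gently rather than dropping it, so that the pan is never pushed down to its stop. Leave it standing there, and record the weight by pressing the square key and after it the long bar key. Press one key at a time, fully home, and let it spring back; do not press the cross-shaped key and do not disturb the other things on the bench.

Things in the scene. Friction and masses are not known exactly. Their poses are not given: they have to be found in the camera images.
- sleeve: The white plastic flanged pipe sleeve to be weighed, standing alone on the bench: 140 mm high, foot flange 72 mm across and 8 mm thick, a second flange 62 mm across 45 to 51 mm up, above it a tapering tube, 47 mm across at 51 mm, 44 mm at 110 mm, 42 mm at the top (140 mm). 0.14 to 0.28 kg. Origin: centre of its underside; z points up its axis.
- scale: The low grey weighing cell, a fixed block 150 x 150 mm carrying the metal pan. Origin: centre of its underside, on the bench. It stands on one side of the console and the sleeve on the other; which side differs.
- pan_top (a point): Centre of the top of the square aluminium pan, 140 x 140 mm, 60 mm above the bench when empty; z up. It sinks with the pan.
- pan (a joint): Sinking of the pan on its spring: 0 empty, 0.012 m at its stop. It sinks about 1 mm for each 0.6 N beyond the first 0.8 N, so the sleeve alone sinks it 1 to 3 mm; pushed to its stop (about 8 N) it is overloaded.
- console: The scale's grey operator console, fixed, 310 mm wide (y), 165 mm deep (x), 180 mm high; its front looks to its own -x, turned to the robot's left or left and away from it. A key deck slopes up at 35 degrees from a low front edge to the display behind. Origin: centre of its underside. The four key tops lie 40 mm in front of the origin, 80 mm above the bench, at y = -105, -35, 35 and 105 mm.
- guard_rail (a point): Middle of the steel guard rail, an 8 mm rod 300 mm long that runs parallel to the row of keys, straight above the middle of the key tops and 75 mm higher (155 mm above the bench); at both ends it bends back into the black display, whose front stands 46 mm behind it, 130 to 180 mm up. It bars the keys from above: lean the tool along the keys' axes to reach in under it.
- round_key_top (a point): Middle of the top face of the round key; moves with the key. One of four in a row on the sloping deck, 70 mm apart; their order differs from start to start. Its z points straight out of the key (35 degrees from vertical, to the front): press along -z; x runs up the slope, y along the row. A plain disc 46 mm across, standing 15 mm proud.
- round_key (a joint): Spring travel of the round key: 0 up, 0.008 m fully home; it takes about 5 N to push it fully home, and it springs back when let go.
- square_key_top (a point): Middle of the top face of the square key; moves with the key. One of four in a row on the sloping deck, 70 mm apart; their order differs from start to start. Its z points straight out of the key (35 degrees from vertical, to the front): press along -z; x runs up the slope, y along the row. A 46 x 46 mm square cap, 15 mm proud.
- square_key (a joint): Spring travel of the square key: 0 up, 0.008 m fully home; it takes about 5 N to push it fully home, and it springs back when let go.
- bar_key_top (a point): Middle of the top face of the long bar key; moves with the key. One of four in a row on the sloping deck, 70 mm apart; their order differs from start to start. Its z points straight out of the key (35 degrees from vertical, to the front): press along -z; x runs up the slope, y along the row. An oblong cap 64 mm long along the row and 30 mm wide, 15 mm proud.
- bar_key (a joint): Spring travel of the long bar key: 0 up, 0.008 m fully home; it takes about 5 N to push it fully home, and it springs back when let go.
- cross_key_top (a point): Middle of the top face of the cross-shaped key; moves with the key. One of four in a row on the sloping deck, 70 mm apart; their order differs from start to start. Its z points straight out of the key (35 degrees from vertical, to the front): press along -z; x runs up the slope, y along the row. Plus-shaped, 52 mm across, arms 18 mm wide, 15 mm proud. Not to be pressed.
- cross_key (a joint): Spring travel of the cross-shaped key: 0 up, 0.008 m fully home; it takes about 5 N to push it fully home, and it springs back when let go.
- couplers: Bystander: a standing stack of three ribbed white pipe couplers, 88 mm across and 158 mm high. Origin: centre of its underside.
- gauge: Bystander: a steel ring gauge lying flat, 90 mm outside and 60 mm inside diameter, 22 mm high. Origin: centre of its underside.
There are look-alikes about, which are no part of the job. What is shaped like the sleeve but brown or green is not meant.

How it is judged:
By the outcome, as a careful person would: the job done as asked, in the order asked, and still so for the second after the job is handed in, with the robot touching nothing.
It also fails if it takes over 67 s, if anything falls off the work surface, if the arm or the gripper's body presses on something with over 40 N, if the wrist force passes 120 N, or if a joint passes its speed limit or range.

## Working session

There is one attempt and no reset: what is moved stays moved. The work goes in short steps, Python scripts to look and compute and a tool call to move; the robot and the scene stay as the last step left them, time stands still between calls to the robot, and variables do not carry over. Pictures are saved under pics/ and viewed, at most 10 in all, crops included, and the job is handed in when it is done.

Besides the shell and the picture viewer there is one more tool, called after "Call:" as name(argument=value, ...) on one line, values as JSON. apply_moves: Moves the arm, as the interface text tells. Its arguments: {"type":"object","properties":{"linear":{"type":"array"},"delta_rot":{"type":"array"},"gripper":{"type":"number"},"force":{"type":"number"}},"required":["linear","delta_rot"]}

```bash
mkdir -p pics; cat > h.py <<'E'
import numpy as np, cv2
from scipy.spatial.transform import Rotation as R
from workcell import monitor, optics, workorder
def grab(n):
    s=monitor.observe(); im,d=optics.grab_frame(n); np.savez(f'{n}.npz',im=im,d=d,p=s['position'],r=s['tool_rot']); return im,d
def cloud(n):
    f=np.load(f'{n}.npz'); c=optics.camera_info(n); d=f['d']
    v,u=np.mgrid[:d.shape[0],:d.shape[1]]
    P=np.stack([(u-c['cx'])/c['fx']*d,(v-c['cy'])/c['fy']*d,d],-1)
    if 'rvec' in c:
        M=cv2.Rodrigues(np.array(c['rvec'],float))[0]; W=(P-np.array(c['tvec']).ravel())@M
    else:
        T=np.array(c['T_tool_cam']); P=P@T[:3,:3].T+T[:3,3]; W=P@R.from_euler('xyz',f['r']).as_matrix().T+f['p']
    W[d==0]=np.nan
    return f['im'],W
E
python3 - <<'E'
from h import *
print(monitor.observe())
a,_=grab('scene');b,_=grab('top')
for n,i in(('scene',a),('top',b)): cv2.imwrite(f'pics/{n}0.png',cv2.resize(i[:,:,::-1],(800,600)))
E
```

```text
{'clock': 0.0, 'qpos': array([ 1.22578923,  0.52203116, -0.03632477,  1.59997067,  0.02119997,
        1.02110344, -0.11280226]), 'qd': array([-1.71557359e-03,  2.75766955e-04, -1.79361237e-04, -4.04445597e-04,
        3.05192031e-04,  6.84614825e-04,  1.23688470e-05]), 'joint_efforts': array([-2.35648324e-03, -9.27107763e+01,  1.97893851e+00, -3.69936168e+01,
        1.78120489e-02,  8.08789831e-03,  3.54631618e-05]), 'position': array([ 0.16947725, -0.60124772,  0.23072845]), 'tool_rot': array([-3.14046793e+00,  8.10977007e-05,  2.74791932e-01]), 'force': array([ 0.29722542, -0.16090072, -0.11544562]), 'moment': array([-0.02139529,  0.0163439 , -0.06008874]), 'finger_force': 0.0, 'grip_width': 0.08569719741482763}
```

View pics/scene0.png

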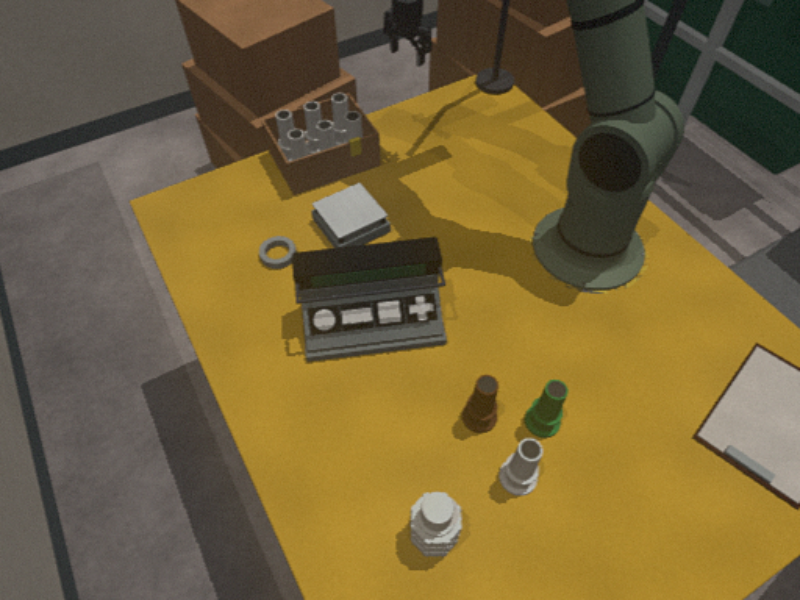

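View pics/top0.png

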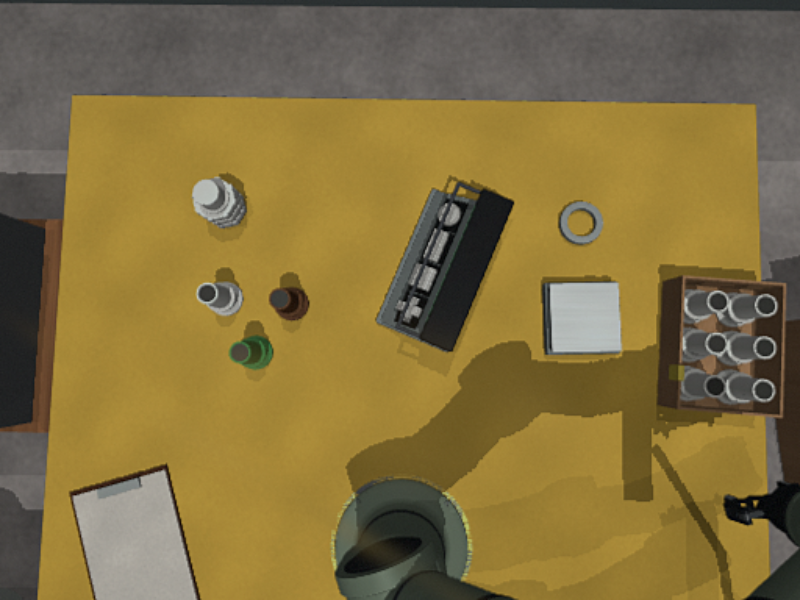

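Scene view (800 px): the keys in a row are round (323,320), bar (357,316), square (389,312) and cross (421,308). White flanged sleeve at (520,470); brown (480,405) and green (546,408) are look-alikes, the crate's are in a box, and the couplers (437,522) are a bystander. Top view: sleeve (220,297), pan (583,317), gauge (580,222), console (445,265). The sleeve meant is the lone white one standing free, at (520,470). I'll confirm it in a crop.

```bash
python3 - <<'E'
from h import *
k=512/800
im,W=cloud('top'); im2,W2=cloud('scene')
def reg(W,u0,v0,u1,v1): 
    return W[int(v0*k):int(v1*k),int(u0*k):int(u1*k)].reshape(-1,3)
def sel(P,a,b): return P[(P[:,2]>a)&(P[:,2]<b)]
for nm,W_,b in(('top',W,(190,272,248,322)),('scene',W2,(495,430,545,500))):
    P=reg(W_,*b)
    for a,c in((.002,.02),(.03,.055),(.055,.13),(.13,.15)):
        Q=sel(P,a,c)
        if len(Q): print(nm,a,len(Q),Q.min(0).round(3),Q.max(0).round(3),np.median(Q,0).round(3))
for nm,W_,b in(('top',W,(535,270,635,365)),('scene',W2,(305,180,395,250))):
    Q=sel(reg(W_,*b),.05,.07)[:,:2]; r=cv2.minAreaRect((Q*1000).astype(np.float32)); print(nm,'pan',r, sel(reg(W_,*b),.05,.07)[:,2].mean())
# keys from scene & top
for n,(u,v) in dict(round=(323,320),bar=(357,316),square=(389,312),cross=(421,308)).items():
    p=W2[int(v*k)-2:int(v*k)+3,int(u*k)-2:int(u*k)+3].reshape(-1,3); print(n,np.nanmedian(p,0).round(4))
# console display top box
Q=sel(reg(W,370,170,520,360),.165,.19); r=cv2.minAreaRect((Q[:,:2]*1000).astype(np.float32)); print('display top',r,Q[:,2].mean())
Q=sel(reg(W2,285,230,450,300),.165,.19); r=cv2.minAreaRect((Q[:,:2]*1000).astype(np.float32)); print('display top s',r,Q[:,2].mean())
for nm,b in dict(coup=(185,170,250,230),brown=(265,270,315,325),green=(225,330,278,375),gauge=(555,195,610,250)).items():
    Q=sel(reg(W,*b),.01,.2); print(nm,Q.min(0).round(3),Q.max(0).round(3))
c1=cv2.resize(im2[270:330,290:370,::-1],(640,480),interpolation=cv2.INTER_CUBIC)[:, :400]
c2=cv2.resize(im2[180:240,185:290,::-1],(400,240),interpolation=cv2.INTER_CUBIC)
cv2.imwrite('pics/c.png',np.hstack([c1,np.vstack([c2,c2*0])]))
E
```

```text
top 0.002 357 [0.453 0.338 0.002] [0.558 0.463 0.019] [0.494 0.379 0.005]
top 0.03 80 [0.471 0.353 0.044] [0.533 0.406 0.055] [0.494 0.369 0.051]
top 0.055 122 [0.474 0.354 0.055] [0.529 0.398 0.129] [0.497 0.365 0.088]
top 0.13 163 [0.481 0.361 0.13 ] [0.521 0.403 0.148] [0.502 0.382 0.141]
scene 0.002 281 [0.407 0.288 0.002] [0.562 0.436 0.02 ] [0.515 0.385 0.007]
scene 0.03 126 [0.478 0.354 0.042] [0.536 0.415 0.055] [0.521 0.398 0.05 ]
scene 0.055 187 [0.49  0.365 0.055] [0.528 0.413 0.129] [0.522 0.396 0.092]
scene 0.13 205 [0.484 0.363 0.131] [0.526 0.405 0.144] [0.506 0.386 0.139]
top pan ((475.09954833984375, -364.00103759765625), (140.01451110839844, 140.7460174560547), 2.7306017875671387) 0.06149890441645667
scene pan ((478.184326171875, -362.4846496582031), (141.0575408935547, 146.44081115722656), 2.7826123237609863) 0.05904355757418988
round [ 0.6844 -0.083   0.0799]
bar [ 0.617  -0.0535  0.0786]
square [ 0.554  -0.0295  0.0794]
cross [ 0.4881 -0.0025  0.0781]
display top ((562.200927734375, -94.49505615234375), (111.31383514404297, 310.24224853515625), 68.09178924560547) 0.1807859770754308
display top s ((556.850341796875, -112.90229797363281), (72.79444122314453, 310.041259765625), 68.10546112060547) 0.1779293549326128
coup [0.652 0.346 0.01 ] [0.741 0.434 0.166]
brown [0.46  0.208 0.01 ] [0.557 0.27  0.149]
green [0.357 0.283 0.01 ] [0.422 0.337 0.148]
gauge [ 0.632 -0.411  0.01 ] [ 0.721 -0.321  0.032]
```

View pics/c.png

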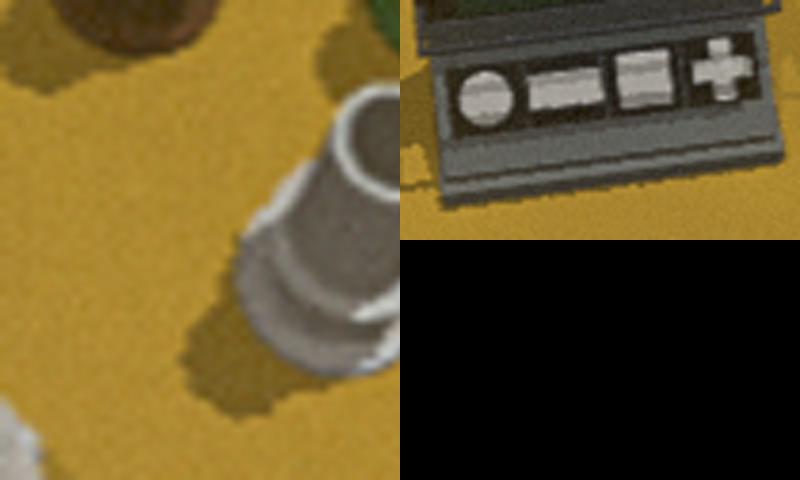

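The crop shows the white flanged sleeve standing free, and the key order along the row: round, bar, square, cross (cross nearest the robot). Next I plan the first transit.

```bash
cat >> h.py <<'E'
a=np.radians(-21.9); r=np.array([np.cos(a),np.sin(a),0]); f=np.array([-r[1],r[0],0])
n=np.sin(np.radians(35))*f+np.cos(np.radians(35))*np.array([0,0,1]); up=np.cross(r,n)  # check sign
up=np.cos(np.radians(35))*-f+np.sin(np.radians(35))*np.array([0,0,1])
C=np.array([.586,-.042,.0795])
key={k:C+r*o for k,o in dict(round=.105,bar=.035,square=-.035,cross=-.105).items()}
RK=R.from_matrix(np.stack([np.cross(r,-n),r,-n],1))
def down(yaw): return R.from_euler('xyz',[np.pi,0,yaw])
def press(k,h): return key[k]-.006*up+n*h
def now():
    s=monitor.observe(); print('t%.2f'%s['clock'],s['position'].round(4),np.degrees(s['tool_rot']).round(1),'F',s['force'].round(1),'w%.4f ff%.1f'%(s['grip_width'],s['finger_force']),'q',s['qpos'].round(2)); return s['position'],R.from_euler('xyz',s['tool_rot'])
def plan(wps,q=.05):
    """wps: (pos, rot, ncalls); prints last row of each call"""
    p,ro=now()
    for P,Q,N in wps:
        for i in range(N):
            fr=1/(N-i)
            d=ro.inv().apply((np.array(P)-p)*fr)/.1; w=(ro.inv()*Q).as_rotvec()*fr/np.radians(120)
            d=np.round(d/q)*q; w=np.round(w/(.05 if q>.02 else .01))*(.05 if q>.02 else .01)
            p=p+ro.apply(d*.1); ro=ro*R.from_rotvec(w*np.radians(120))
            print(d.round(2).tolist(),w.round(2).tolist(),'->',p.round(3),'!!' if abs(d).max()>1 else '')
E
python3 - <<'E'
from h import *
print({k:v.round(4) for k,v in key.items()},n.round(3))
r0=down(.275)
plan([((.22,-.55,.36),r0,2),((.62,-.06,.40),RK,6),(press('round',.12),RK,2)])
E
```

```text
{'round': array([ 0.6834, -0.0812,  0.0795]), 'bar': array([ 0.6185, -0.0551,  0.0795]), 'square': array([ 0.5535, -0.0289,  0.0795]), 'cross': array([ 0.4886, -0.0028,  0.0795])} [0.214 0.532 0.819]
t0.10 [ 0.1695 -0.6013  0.2308] [-179.9    0.    15.7] F [ 0.  -0.5  0.2] w0.0850 ff0.0 q [ 1.23  0.52 -0.04  1.6   0.02  1.02 -0.11]
[0.3, -0.2, -0.65] [-0.0, 0.0, -0.0] -> [ 0.193 -0.574  0.296] 
[0.35, -0.15, -0.65] [-0.0, 0.0, -0.0] -> [ 0.223 -0.55   0.361] 
[0.85, -0.6, -0.05] [-0.0, -0.05, -0.05] -> [ 0.288 -0.469  0.366] 
[0.9, -0.5, -0.15] [-0.05, -0.05, -0.05] -> [ 0.354 -0.389  0.372] 
[0.95, -0.4, -0.3] [-0.0, -0.05, -0.1] -> [ 0.422 -0.306  0.378] 
[0.95, -0.2, -0.4] [-0.05, -0.05, -0.05] -> [ 0.487 -0.224  0.384] 
[0.9, -0.05, -0.55] [-0.05, -0.05, -0.1] -> [ 0.553 -0.142  0.395] 
[0.85, 0.2, -0.6] [-0.0, -0.0, -0.05] -> [ 0.62  -0.06   0.402] 
[0.95, 0.3, 0.75] [-0.0, -0.0, -0.0] -> [ 0.665 -0.037  0.288] 
[0.95, 0.3, 0.75] [-0.0, -0.0, -0.0] -> [ 0.71  -0.013  0.174]
```

Call:
apply_moves(linear=[[0.06,-0.04,-0.13],[0.12,-0.08,-0.26],[0.18,-0.12,-0.39],[0.24,-0.16,-0.52],[0.3,-0.2,-0.65]], delta_rot=[[0,0,0],[0,0,0],[0,0,0],[0,0,0],[0,0,0]], gripper=-1)

```text
clock: 0.52
position: [0.1939, -0.5735, 0.2984]
tool_rot: [3.14, -0.0, 0.275]
force: [-0.3, 0.1, 0.1]
grip_width: 0.0257
finger_force: 0.0
```

Call:
apply_moves(linear=[[0.07,-0.03,-0.13],[0.14,-0.06,-0.26],[0.21,-0.09,-0.39],[0.28,-0.12,-0.52],[0.35,-0.15,-0.65]], delta_rot=[[0,0,0],[0,0,0],[0,0,0],[0,0,0],[0,0,0]])

```text
clock: 0.93
position: [0.2234, -0.5495, 0.3632]
tool_rot: [3.141, -0.0, 0.275]
force: [0.1, 0.5, 0.3]
grip_width: 0.0001
finger_force: 0.0
```

Call:
apply_moves(linear=[[0.17,-0.12,-0.01],[0.34,-0.24,-0.02],[0.51,-0.36,-0.03],[0.68,-0.48,-0.04],[0.85,-0.6,-0.05]], delta_rot=[[0,-0.01,-0.01],[0,-0.02,-0.02],[0,-0.03,-0.03],[0,-0.04,-0.04],[0,-0.05,-0.05]])

```text
clock: 1.35
position: [0.289, -0.4681, 0.3676]
tool_rot: [-3.137, 0.105, 0.381]
force: [-0.6, 0.1, -0.6]
grip_width: 0.0001
finger_force: 0.0
```

Call:
apply_moves(linear=[[0.18,-0.1,-0.03],[0.36,-0.2,-0.06],[0.54,-0.3,-0.09],[0.72,-0.4,-0.12],[0.9,-0.5,-0.15]], delta_rot=[[-0.01,-0.01,-0.01],[-0.02,-0.02,-0.02],[-0.03,-0.03,-0.03],[-0.04,-0.04,-0.04],[-0.05,-0.05,-0.05]])

```text
clock: 1.77
position: [0.355, -0.388, 0.3735]
tool_rot: [3.056, 0.214, 0.482]
force: [-0.4, -0.8, 0.2]
grip_width: 0.0002
finger_force: 0.0
```

Call:
apply_moves(linear=[[0.19,-0.08,-0.06],[0.38,-0.16,-0.12],[0.57,-0.24,-0.18],[0.76,-0.32,-0.24],[0.95,-0.4,-0.3]], delta_rot=[[0,-0.01,-0.02],[0,-0.02,-0.04],[0,-0.03,-0.06],[0,-0.04,-0.08],[0,-0.05,-0.1]])

```text
clock: 2.18
position: [0.4225, -0.3048, 0.3793]
tool_rot: [3.114, 0.331, 0.694]
force: [-1.0, 0.2, -0.0]
grip_width: -0.0001
finger_force: 0.0
```

Call:
apply_moves(linear=[[0.19,-0.04,-0.08],[0.38,-0.08,-0.16],[0.57,-0.12,-0.24],[0.76,-0.16,-0.32],[0.95,-0.2,-0.4]], delta_rot=[[-0.01,-0.01,-0.01],[-0.02,-0.02,-0.02],[-0.03,-0.03,-0.03],[-0.04,-0.04,-0.04],[-0.05,-0.05,-0.05]])

```text
clock: 2.6
position: [0.488, -0.223, 0.3859]
tool_rot: [3.048, 0.441, 0.799]
force: [0.8, -0.4, 0.1]
grip_width: -0.0
finger_force: 0.0
```

```bash
python3 - <<'E'
from h import *
plan([((.62,-.06,.40),RK,2),(press('round',.12),RK,2)])
E
```

```text
t2.60 [ 0.488  -0.223   0.3859] [174.6  25.3  45.8] F [ 0.8 -0.4  0.1] w-0.0000 ff0.0 q [ 0.32  0.35 -0.33  1.57  0.49  1.51 -0.85]
[0.9, -0.05, -0.5] [-0.0, -0.05, -0.1] -> [ 0.553 -0.143  0.392] 
[0.85, 0.15, -0.65] [-0.05, -0.05, -0.05] -> [ 0.621 -0.06   0.402] 
[1.0, 0.3, 0.65] [-0.0, 0.0, -0.0] -> [ 0.665 -0.036  0.29 ] 
[1.0, 0.3, 0.7] [-0.0, 0.0, -0.0] -> [ 0.708 -0.015  0.174]
```

Call:
apply_moves(linear=[[0.18,-0.01,-0.1],[0.36,-0.02,-0.2],[0.54,-0.03,-0.3],[0.72,-0.04,-0.4],[0.9,-0.05,-0.5]], delta_rot=[[0,-0.01,-0.02],[0,-0.02,-0.04],[0,-0.03,-0.06],[0,-0.04,-0.08],[0,-0.05,-0.1]])

```text
clock: 3.02
position: [0.5525, -0.143, 0.3921]
tool_rot: [-3.121, 0.554, 1.034]
force: [-0.5, 0.2, 0.1]
grip_width: -0.0001
finger_force: 0.0
```

Call:
apply_moves(linear=[[0.17,0.03,-0.13],[0.34,0.06,-0.26],[0.51,0.09,-0.39],[0.68,0.12,-0.52],[0.85,0.15,-0.65]], delta_rot=[[-0.01,-0.01,-0.01],[-0.02,-0.02,-0.02],[-0.03,-0.03,-0.03],[-0.04,-0.04,-0.04],[-0.05,-0.05,-0.05]])

```text
clock: 3.43
position: [0.6209, -0.06, 0.4025]
tool_rot: [3.128, 0.658, 1.16]
force: [0.3, -0.9, 0.6]
grip_width: 0.0003
finger_force: 0.0
```

Call:
apply_moves(linear=[[0.2,0.06,0.13],[0.4,0.12,0.26],[0.6,0.18,0.39],[0.8,0.24,0.52],[1,0.3,0.65]], delta_rot=[[0,0,0],[0,0,0],[0,0,0],[0,0,0],[0,0,0]])

```text
clock: 3.85
position: [0.6649, -0.0365, 0.2891]
tool_rot: [3.129, 0.657, 1.159]
force: [0.0, 0.1, 0.2]
grip_width: 0.0004
finger_force: 0.0
```

```bash
python3 - <<'E'
from h import *
plan([(press('round',.12),RK,1),(press('round',.12),RK,1),(press('round',.03),RK,1),(press('round',.004),RK,1)],.01)
E
```

```text
t3.85 [ 0.6649 -0.0365  0.2891] [179.3  37.7  66.4] F [0.  0.1 0.2] w0.0004 ff0.0 q [-0.08  0.78 -0.37  1.18  0.7   1.74 -0.9 ]
[1.02, 0.32, 0.67] [-0.0, 0.02, -0.01] -> [ 0.711 -0.013  0.174] !!
[-0.0, -0.0, -0.0] [-0.0, 0.0, -0.0] -> [ 0.711 -0.013  0.174] 
[0.0, 0.0, 0.9] [-0.0, 0.0, -0.0] -> [ 0.691 -0.061  0.101] 
[0.01, 0.0, 0.26] [-0.0, 0.0, -0.0] -> [ 0.686 -0.074  0.079]
```

Call:
apply_moves(linear=[[0.2,0.06,0.13],[0.4,0.12,0.26],[0.6,0.18,0.4],[0.8,0.25,0.53],[1,0.32,0.67]], delta_rot=[[0,0,0],[0,0.01,0],[0,0.01,0],[0,0.02,-0.01],[0,0.02,-0.01]])

```text
clock: 4.27
position: [0.7107, -0.0148, 0.1757]
tool_rot: [-3.139, 0.614, 1.186]
force: [0.2, -0.4, 0.1]
grip_width: -0.0
finger_force: 0.0
```

```bash
python3 - <<'E'
from h import *
im,_=grab('wrist'); cv2.imwrite('pics/w1.png',cv2.resize(im[:,:,::-1],(800,600)))
_,W=cloud('wrist')
for uv in((256,192),(256,100),(150,192),(360,192),(256,280)): print(uv,W[uv[1],uv[0]].round(3))
plan([(press('round',.12),RK,1),(press('round',.03),RK,1),(press('round',.004),RK,1)],.01)
E
```

```text
(256, 192) [ 0.685 -0.086  0.084]
(256, 100) [ 0.706 -0.036  0.019]
(150, 192) [ 0.592 -0.049  0.083]
(360, 192) [ 0.781 -0.247  0.001]
(256, 280) [0.722 0.01  0.205]
t4.32 [ 0.7102 -0.0142  0.1703] [-179.6   35.4   68.1] F [ 0.5  0.3 -5.5] w-0.0001 ff0.0 q [-0.1   0.95 -0.37  1.11  0.72  1.62 -0.93]
[-0.01, 0.0, -0.04] [-0.0, 0.0, 0.0] -> [ 0.711 -0.013  0.174] 
[0.01, 0.01, 0.9] [-0.0, 0.0, 0.0] -> [ 0.692 -0.061  0.1  ] 
[-0.0, -0.0, 0.26] [-0.0, 0.0, 0.0] -> [ 0.686 -0.074  0.079]
```

View pics/w1.png

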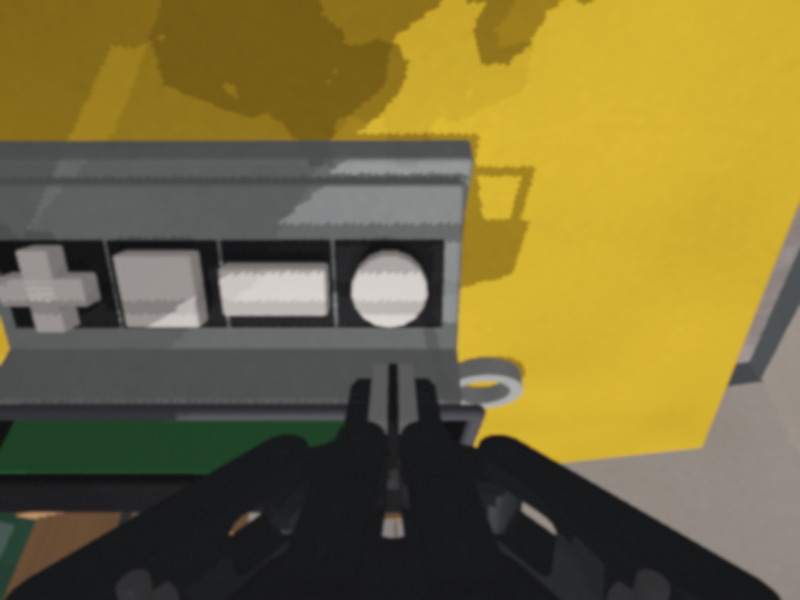

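Wrist view: round key at (389,288), directly ahead of the closed fingers. Bar (274,290), square (160,288) and cross (48,288) lie to the left. I'll check the key centres from wrist depth, then go in.

```bash
python3 - <<'E'
from h import *
im,W=cloud('wrist'); k=.64
for nm,b in dict(round=(340,243,435,335),bar=(210,255,335,325),square=(108,243,212,335)).items():
    u0,v0,u1,v1=[int(x*k) for x in b]; P=W[v0:v1,u0:u1].reshape(-1,3); L=im[v0:v1,u0:u1].reshape(-1,3).min(1)
    Q=(P[L>115]-C)@np.stack([r,up,n],1); Q=Q[np.abs(Q[:,2])<.008]
    print(nm,len(Q),Q.min(0).round(4),Q.max(0).round(4),np.median(Q,0).round(4))
now()
E
```

```text
round 1766 [ 0.0805 -0.0218 -0.0064] [0.1249 0.0229 0.0026] [ 0.1023 -0.0006  0.0005]
bar 2096 [ 0.0006 -0.0144 -0.0057] [0.0646 0.0161 0.0027] [ 0.0331 -0.      0.0005]
square 2309 [-0.0602 -0.0222 -0.0069] [-0.014   0.0227  0.0032] [-0.0362 -0.0011  0.0006]
t4.32 [ 0.7102 -0.0142  0.1703] [-179.6   35.4   68.1] F [ 0.5  0.3 -5.5] w-0.0001 ff0.0 q [-0.1   0.95 -0.37  1.11  0.72  1.62 -0.93]
```

Call:
apply_moves(linear=[[0,0,0.15],[0,0,0.3],[0,0,0.5],[0,0,0.7],[0,0,0.86]], delta_rot=[[0,0,0],[0,0,0],[0,0,0],[0,0,0],[0,0,0]])

```text
clock: 4.73
position: [0.6907, -0.0616, 0.1054]
tool_rot: [-3.139, 0.616, 1.185]
force: [1.0, -1.2, -0.1]
grip_width: -0.0001
finger_force: 0.0
```

Call:
apply_moves(linear=[[0,0,0.06],[0,0,0.12],[0,0,0.18],[0,0,0.24],[0,0,0.24]], delta_rot=[[0,0,0],[0,0,0],[0,0,0],[0,0,0],[0,0,0]])

```text
clock: 5.15
position: [0.6855, -0.0743, 0.0849]
tool_rot: [-3.137, 0.616, 1.187]
force: [-1.1, -0.7, 0.2]
grip_width: 0.0004
finger_force: 0.0
```

```bash
cat >> h.py <<'E'
def kp():
    p,ro=now(); s=monitor.observe(); print('rel C (r,up,n) mm',(np.stack([r,up,n])@(p-C)*1000).round(1),'Fn %.1f'%(s['force']@n))
E
python3 -c "
from h import *; kp()"
```

```text
t5.15 [ 0.6855 -0.0743  0.0849] [-179.7   35.3   68. ] F [-1.1 -0.7  0.2] w0.0004 ff0.0 q [-0.02  0.99 -0.36  1.27  0.77  1.44 -0.99]
rel C (r,up,n) mm [104.4  -2.7   8.6] Fn -0.4
```

Call:
apply_moves(linear=[[0.03,-0.01,0.03],[0.04,-0.01,0.07],[0.04,-0.01,0.11],[0.04,-0.01,0.15],[0.04,-0.01,0.15]], delta_rot=[[0,0,0],[0,0,0],[0,0,0],[0,0,0],[0,0,0]])

```text
clock: 5.57
position: [0.6826, -0.0784, 0.07]
tool_rot: [-3.137, 0.615, 1.187]
force: [2.6, 4.5, 1.5]
grip_width: 0.0003
finger_force: 2.1
```

```bash
python3 -c "
from h import *; kp()"
```

```text
t5.57 [ 0.6826 -0.0784  0.07  ] [-179.7   35.3   68. ] F [2.6 4.5 1.5] w0.0003 ff2.1 q [-0.02  1.   -0.36  1.29  0.78  1.41 -1.  ]
rel C (r,up,n) mm [103.2  -7.3  -6.5] Fn 4.1
```

Call:
apply_moves(linear=[[0,0,0.01],[0,0,0.02],[0,0,0.03],[0,0,0.03],[0,0,0.03]], delta_rot=[[0,0,0],[0,0,0],[0,0,0],[0,0,0],[0,0,0]])

```text
clock: 5.98
position: [0.6824, -0.0792, 0.0688]
tool_rot: [-3.138, 0.615, 1.187]
force: [0.2, 8.0, 7.0]
grip_width: -0.0003
finger_force: 4.9
```

```bash
python3 -c "
from h import *; kp()"
```

```text
t5.98 [ 0.6824 -0.0792  0.0688] [-179.8   35.2   68. ] F [0.2 8.  7. ] w-0.0003 ff4.9 q [-0.02  1.   -0.36  1.29  0.78  1.41 -1.  ]
rel C (r,up,n) mm [103.3  -7.3  -8. ] Fn 10.0
```

At the stop (10 N, moved less than commanded). One brief firm push, then release and retract.

Call:
apply_moves(linear=[[0,0,0.02],[0,0,0.02],[0,0,-0.1],[0,0,-0.4],[0,0,-0.8]], delta_rot=[[0,0,0],[0,0,0],[0,0,0],[0,0,0],[0,0,0]])

```text
clock: 6.4
position: [0.6985, -0.0394, 0.1329]
tool_rot: [-3.134, 0.619, 1.186]
force: [0.5, -0.1, -0.2]
grip_width: 0.0002
finger_force: 0.0
```

Call:
apply_moves(linear=[[0,0,-0.2],[0,0,-0.4],[0,0,-0.6],[0,0,-0.8],[0,0,-1]], delta_rot=[[0,0,0],[0,0,0],[0,0,0],[0,0,0],[0,0,0]], gripper=1, force=25)

```text
clock: 6.82
position: [0.7218, 0.016, 0.2162]
tool_rot: [-3.137, 0.616, 1.186]
force: [0.7, 0.2, -0.7]
grip_width: 0.0604
finger_force: 0.0
```

```bash
python3 - <<'E'
from h import *
kp(); plan([((.503,.383,.27),down(1.6),4),((.503,.383,.17),down(1.6),1)])
E
```

```text
t6.82 [0.7218 0.016  0.2162] [-179.8   35.3   68. ] F [ 0.7  0.2 -0.7] w0.0604 ff0.0 q [-0.15  0.94 -0.37  1.01  0.71  1.73 -0.9 ]
rel C (r,up,n) mm [104.4  -7.2 171.9] Fn -0.3
t6.82 [0.7218 0.016  0.2162] [-179.8   35.3   68. ] F [ 0.7  0.2 -0.7] w0.0604 ff0.0 q [-0.15  0.94 -0.37  1.01  0.71  1.73 -0.9 ]
[0.45, -0.85, -0.5] [-0.0, 0.05, -0.05] -> [0.668 0.109 0.231] 
[0.6, -0.8, -0.4] [-0.0, 0.1, -0.05] -> [0.613 0.201 0.242] 
[0.75, -0.75, -0.3] [-0.05, 0.05, -0.05] -> [0.557 0.295 0.256] 
[0.8, -0.6, -0.25] [-0.0, 0.1, -0.05] -> [0.503 0.382 0.268] 
[-0.0, 0.0, 1.0] [-0.0, -0.0, -0.0] -> [0.5   0.385 0.168]
```

Call:
apply_moves(linear=[[0.09,-0.17,-0.1],[0.18,-0.34,-0.2],[0.27,-0.51,-0.3],[0.36,-0.68,-0.4],[0.45,-0.85,-0.5]], delta_rot=[[0,0.01,-0.01],[0,0.02,-0.02],[0,0.03,-0.03],[0,0.04,-0.04],[0,0.05,-0.05]])

```text
clock: 7.23
position: [0.667, 0.1097, 0.2306]
tool_rot: [-3.073, 0.506, 1.307]
force: [-0.1, 0.1, 0.2]
grip_width: 0.0856
finger_force: 0.0
```

Call:
apply_moves(linear=[[0.12,-0.16,-0.08],[0.24,-0.32,-0.16],[0.36,-0.48,-0.24],[0.48,-0.64,-0.32],[0.6,-0.8,-0.4]], delta_rot=[[0,0.02,-0.01],[0,0.04,-0.02],[0,0.06,-0.03],[0,0.08,-0.04],[0,0.1,-0.05]])

```text
clock: 7.65
position: [0.612, 0.2021, 0.2412]
tool_rot: [-3.037, 0.287, 1.4]
force: [1.7, -0.1, 0.0]
grip_width: 0.0853
finger_force: 0.0
```

Call:
apply_moves(linear=[[0.15,-0.15,-0.06],[0.3,-0.3,-0.12],[0.45,-0.45,-0.18],[0.6,-0.6,-0.24],[0.75,-0.75,-0.3]], delta_rot=[[-0.01,0.01,-0.01],[-0.02,0.02,-0.02],[-0.03,0.03,-0.03],[-0.04,0.04,-0.04],[-0.05,0.05,-0.05]])

```text
clock: 8.07
position: [0.5555, 0.2955, 0.2559]
tool_rot: [-3.12, 0.177, 1.501]
force: [-0.1, -0.1, -0.8]
grip_width: 0.0855
finger_force: 0.0
```

Call:
apply_moves(linear=[[0.16,-0.12,-0.05],[0.32,-0.24,-0.1],[0.48,-0.36,-0.15],[0.64,-0.48,-0.2],[0.8,-0.6,-0.25]], delta_rot=[[0,0.02,-0.01],[0,0.04,-0.02],[0,0.06,-0.03],[0,0.08,-0.04],[0,0.1,-0.05]])

```text
clock: 8.48
position: [0.5022, 0.3828, 0.2678]
tool_rot: [-3.112, -0.036, 1.6]
force: [-0.0, 0.7, -0.8]
grip_width: 0.0853
finger_force: 0.0
```

```bash
python3 - <<'E'
from h import *
grab('wrist');im,W=cloud('wrist'); P=W.reshape(-1,3)
Q=P[(np.linalg.norm(P[:,:2]-[.503,.383],axis=1)<.045)&(P[:,2]>.132)&(P[:,2]<.147)]
for a,b in((.132,.147),):
    print(len(Q),cv2.minEnclosingCircle((Q[:,:2]*1000).astype(np.float32)),np.median(Q[:,2]))
Q=P[(np.linalg.norm(P[:,:2]-[.503,.383],axis=1)<.05)&(P[:,2]>.04)&(P[:,2]<.054)]
print(len(Q),cv2.minEnclosingCircle((Q[:,:2]*1000).astype(np.float32)))
plan([((.503,.383,.20),down(1.6),1),((.503,.383,.11),down(1.6),1),((.503,.383,.082),down(1.6),1)],.01)
E
```

```text
1502 ((502.5390930175781, 384.7537536621094), 21.23139762878418) 0.1413513103282898
515 ((502.71124267578125, 384.8418273925781), 30.888994216918945)
t8.53 [0.5001 0.3856 0.2685] [-178.3   -2.4   91.9] F [-2.6  2.8  0.3] w0.0852 ff0.0 q [-0.22  0.6  -0.79  1.51  0.39  1.2  -1.03]
[-0.05, 0.05, 0.68] [-0.01, -0.02, 0.0] -> [0.503 0.383 0.2  ] 
[-0.0, 0.01, 0.9] [-0.0, 0.0, 0.0] -> [0.503 0.383 0.11 ] 
[-0.0, -0.0, 0.28] [-0.0, 0.0, 0.0] -> [0.503 0.383 0.082]
```

Call:
apply_moves(linear=[[0,0.01,0.14],[-0.01,0.02,0.28],[-0.01,0.03,0.42],[-0.01,0.03,0.56],[-0.01,0.03,0.68]], delta_rot=[[0,-0.01,0],[0,-0.01,0],[-0.01,-0.02,0],[-0.01,-0.02,0],[-0.01,-0.02,0]])

```text
clock: 8.95
position: [0.5037, 0.3832, 0.1977]
tool_rot: [-3.132, 0.009, 1.601]
force: [0.1, 0.2, -0.9]
grip_width: 0.0854
finger_force: 0.0
```

```bash
python3 - <<'E'
from h import *
c=[.5025,.3847]
plan([(c+[.11],down(1.6),1),(c+[.082],down(1.6),1)],.01)
E
```

```text
t8.95 [0.5037 0.3832 0.1977] [-179.4    0.5   91.7] F [ 0.1  0.2 -0.9] w0.0854 ff0.0 q [-0.28  0.67 -0.73  1.57  0.48  1.1  -1.1 ]
[0.02, -0.0, 0.88] [-0.0, 0.0, 0.0] -> [0.503 0.384 0.11 ] 
[0.0, 0.0, 0.28] [-0.0, 0.0, 0.0] -> [0.502 0.384 0.082]
```

Call:
apply_moves(linear=[[0,-0.01,0.18],[0.01,-0.01,0.36],[0.01,-0.01,0.54],[0.02,-0.01,0.72],[0.02,-0.01,0.86]], delta_rot=[[0,0,0],[0,0,0],[0,0,0],[0,0,0],[0,0,0]])

```text
clock: 9.37
position: [0.502, 0.3841, 0.1112]
tool_rot: [-3.131, 0.008, 1.6]
force: [0.1, -0.4, -1.0]
grip_width: 0.0857
finger_force: 0.0
```

Call:
apply_moves(linear=[[0,0,0.1],[0,0,0.2],[0,0,0.28],[0,0,0.28],[0,0,0.28]], delta_rot=[[0,0,0],[0,0,0],[0,0,0],[0,0,0],[0,0,0]])

```text
clock: 9.78
position: [0.5021, 0.3844, 0.0853]
tool_rot: [-3.133, 0.008, 1.6]
force: [-0.2, 0.7, 0.9]
grip_width: 0.0853
finger_force: 0.0
```

Call:
apply_moves(linear=[[0,0,0],[0,0,0],[0,0,0],[0,0,0],[0,0,0]], delta_rot=[[0,0,0],[0,0,0],[0,0,0],[0,0,0],[0,0,0]], gripper=-1, force=25)

```text
clock: 10.2
position: [0.5024, 0.3845, 0.0858]
tool_rot: [-3.133, 0.007, 1.6]
force: [-0.2, -0.5, 6.1]
grip_width: 0.0436
finger_force: 25.2
```

Call:
apply_moves(linear=[[0,0,0],[0,0,0],[0,0,0],[0,0,0],[0,0,0]], delta_rot=[[0,0,0],[0,0,0],[0,0,0],[0,0,0],[0,0,0]])

```text
clock: 10.62
position: [0.5025, 0.3845, 0.0858]
tool_rot: [-3.133, 0.007, 1.6]
force: [0.3, -1.3, 6.9]
grip_width: 0.0434
finger_force: 25.2
```

```bash
python3 - <<'E'
from h import *
g,_=now()
plan([((.503,.384,.27),down(1.6),2),((.43,.20,.36),down(1.4),2),((.43,-.15,.38),down(1.2),4),((.4765,-.363,.25),down(1.1),3)])
E
```

```text
t10.62 [0.5025 0.3845 0.0858] [-179.5    0.4   91.7] F [ 0.3 -1.3  6.9] w0.0434 ff25.2 q [-0.32  0.8  -0.66  1.65  0.59  0.91 -1.19]
t10.62 [0.5025 0.3845 0.0858] [-179.5    0.4   91.7] F [ 0.3 -1.3  6.9] w0.0434 ff25.2 q [-0.32  0.8  -0.66  1.65  0.59  0.91 -1.19]
[-0.0, -0.0, -0.9] [-0.0, 0.0, -0.0] -> [0.503 0.385 0.176] 
[-0.0, -0.0, -0.95] [-0.0, 0.0, -0.0] -> [0.504 0.386 0.271] 
[-0.9, -0.4, -0.45] [-0.0, 0.0, 0.05] -> [0.467 0.295 0.317] 
[-1.0, -0.3, -0.4] [-0.0, 0.0, 0.05] -> [0.43  0.198 0.358] 
[-0.85, 0.15, -0.05] [-0.0, 0.0, 0.0] -> [0.429 0.112 0.363] 
[-0.85, 0.15, -0.05] [-0.0, 0.0, 0.05] -> [0.429 0.025 0.369] 
[-0.85, 0.25, -0.05] [-0.0, 0.0, 0.0] -> [ 0.429 -0.063  0.375] 
[-0.85, 0.25, -0.05] [-0.0, 0.0, 0.05] -> [ 0.429 -0.152  0.38 ] 
[-0.6, 0.4, 0.45] [-0.0, 0.0, 0.0] -> [ 0.443 -0.223  0.336] 
[-0.6, 0.4, 0.45] [-0.0, 0.0, 0.0] -> [ 0.457 -0.294  0.291] 
[-0.55, 0.45, 0.4] [-0.0, 0.0, 0.05] -> [ 0.477 -0.362  0.252]
```

Call:
apply_moves(linear=[[0,0,-0.1],[0,0,-0.3],[0,0,-0.5],[0,0,-0.7],[0,0,-0.9]], delta_rot=[[0,0,0],[0,0,0],[0,0,0],[0,0,0],[0,0,0]])

```text
clock: 11.03
position: [0.5027, 0.3849, 0.1767]
tool_rot: [-3.132, 0.008, 1.6]
force: [0.4, 0.5, -1.9]
grip_width: 0.0431
finger_force: 26.5
```

Call:
apply_moves(linear=[[0,0,-0.19],[0,0,-0.38],[0,0,-0.57],[0,0,-0.76],[0,0,-0.95]], delta_rot=[[0,0,0],[0,0,0],[0,0,0],[0,0,0],[0,0,0]])

```text
clock: 11.45
position: [0.5034, 0.3856, 0.2717]
tool_rot: [-3.132, 0.008, 1.6]
force: [1.2, -0.2, -2.8]
grip_width: 0.0436
finger_force: 26.5
```

Call:
apply_moves(linear=[[-0.14,-0.06,-0.09],[-0.32,-0.14,-0.18],[-0.5,-0.22,-0.27],[-0.7,-0.31,-0.36],[-0.9,-0.4,-0.45]], delta_rot=[[0,0,0.01],[0,0,0.02],[0,0,0.03],[0,0,0.04],[0,0,0.05]])

```text
clock: 11.87
position: [0.4659, 0.2942, 0.317]
tool_rot: [-3.133, 0.009, 1.495]
force: [1.2, -0.6, -2.3]
grip_width: 0.0437
finger_force: 26.5
```

Call:
apply_moves(linear=[[-0.2,-0.06,-0.08],[-0.4,-0.12,-0.16],[-0.6,-0.18,-0.24],[-0.8,-0.24,-0.32],[-1,-0.3,-0.4]], delta_rot=[[0,0,0.01],[0,0,0.02],[0,0,0.03],[0,0,0.04],[0,0,0.05]])

```text
clock: 12.28
position: [0.4287, 0.1971, 0.3581]
tool_rot: [-3.134, 0.009, 1.39]
force: [0.9, -0.3, -3.0]
grip_width: 0.0433
finger_force: 26.5
```

```bash
python3 - <<'E'
from h import *
plan([((.43,-.15,.38),down(1.2),4),((.4765,-.363,.25),down(1.1),3)])
E
```

```text
t12.28 [0.4287 0.1971 0.3581] [-179.6    0.5   79.6] F [ 0.9 -0.3 -3. ] w0.0433 ff26.5 q [ 0.11  0.22 -0.8   1.77  0.17  1.23 -0.91]
[-0.85, 0.15, -0.05] [-0.0, 0.0, 0.0] -> [0.428 0.111 0.364] 
[-0.85, 0.15, -0.05] [-0.0, 0.0, 0.05] -> [0.428 0.025 0.369] 
[-0.85, 0.25, -0.05] [-0.0, 0.0, 0.0] -> [ 0.428 -0.064  0.375] 
[-0.8, 0.25, -0.05] [-0.0, 0.0, 0.05] -> [ 0.429 -0.148  0.381] 
[-0.6, 0.4, 0.45] [-0.0, 0.0, 0.0] -> [ 0.443 -0.219  0.336] 
[-0.6, 0.45, 0.45] [-0.0, 0.0, 0.0] -> [ 0.461 -0.292  0.292] 
[-0.6, 0.4, 0.4] [-0.0, 0.0, 0.05] -> [ 0.475 -0.363  0.252]
```

Call:
apply_moves(linear=[[-0.17,0.03,-0.01],[-0.34,0.06,-0.02],[-0.51,0.09,-0.03],[-0.68,0.12,-0.04],[-0.85,0.15,-0.05]], delta_rot=[[0,0,0],[0,0,0],[0,0,0],[0,0,0],[0,0,0]])

```text
clock: 12.7
position: [0.4286, 0.1109, 0.3636]
tool_rot: [-3.135, 0.01, 1.391]
force: [0.5, 0.1, -2.7]
grip_width: 0.0437
finger_force: 26.5
```

Call:
apply_moves(linear=[[-0.17,0.03,-0.01],[-0.34,0.06,-0.02],[-0.51,0.09,-0.03],[-0.68,0.12,-0.04],[-0.85,0.15,-0.05]], delta_rot=[[0,0,0.01],[0,0,0.02],[0,0,0.03],[0,0,0.04],[0,0,0.05]])

```text
clock: 13.12
position: [0.4282, 0.0248, 0.3692]
tool_rot: [-3.136, 0.01, 1.285]
force: [1.0, 0.8, -2.2]
grip_width: 0.0434
finger_force: 26.5
```

Call:
apply_moves(linear=[[-0.17,0.05,-0.01],[-0.34,0.1,-0.02],[-0.51,0.15,-0.03],[-0.68,0.2,-0.04],[-0.85,0.25,-0.05]], delta_rot=[[0,0,0],[0,0,0],[0,0,0],[0,0,0],[0,0,0]])

```text
clock: 13.53
position: [0.4284, -0.0637, 0.3749]
tool_rot: [-3.136, 0.01, 1.286]
force: [1.0, 0.5, -2.2]
grip_width: 0.0438
finger_force: 26.5
```

Call:
apply_moves(linear=[[-0.16,0.05,-0.01],[-0.32,0.1,-0.02],[-0.48,0.15,-0.03],[-0.64,0.2,-0.04],[-0.8,0.25,-0.05]], delta_rot=[[0,0,0.01],[0,0,0.02],[0,0,0.03],[0,0,0.04],[0,0,0.05]])

```text
clock: 13.95
position: [0.4303, -0.1484, 0.3802]
tool_rot: [-3.136, 0.011, 1.179]
force: [-1.2, 0.1, -2.7]
grip_width: 0.0437
finger_force: 26.5
```

Call:
apply_moves(linear=[[-0.12,0.08,0.09],[-0.24,0.16,0.18],[-0.36,0.24,0.27],[-0.48,0.32,0.36],[-0.6,0.4,0.45]], delta_rot=[[0,0,0],[0,0,0],[0,0,0],[0,0,0],[0,0,0]])

```text
clock: 14.37
position: [0.4443, -0.2192, 0.334]
tool_rot: [-3.136, 0.01, 1.181]
force: [0.1, 0.4, -2.7]
grip_width: 0.0431
finger_force: 26.5
```

Call:
apply_moves(linear=[[-0.12,0.09,0.09],[-0.24,0.18,0.18],[-0.36,0.27,0.27],[-0.48,0.36,0.36],[-0.6,0.45,0.45]], delta_rot=[[0,0,0],[0,0,0],[0,0,0],[0,0,0],[0,0,0]])

```text
clock: 14.78
position: [0.4629, -0.2924, 0.2897]
tool_rot: [-3.136, 0.011, 1.181]
force: [0.0, -0.2, -2.2]
grip_width: 0.0436
finger_force: 26.5
```

```bash
python3 - <<'E'
from h import *
plan([((.4765,-.363,.25),down(1.1),1),((.4765,-.363,.165),down(1.1),1)],.01)
E
```

```text
t14.78 [ 0.4629 -0.2924  0.2897] [-179.7    0.6   67.7] F [ 0.  -0.2 -2.2] w0.0436 ff26.5 q [ 0.76  0.36 -0.41  1.72  0.17  1.1  -0.09]
[-0.6, 0.4, 0.4] [-0.0, 0.01, 0.04] -> [ 0.477 -0.363  0.25 ] 
[-0.01, 0.0, 0.85] [-0.0, -0.0, -0.0] -> [ 0.476 -0.363  0.165]
```

Call:
apply_moves(linear=[[-0.12,0.08,0.08],[-0.24,0.16,0.16],[-0.36,0.24,0.24],[-0.5,0.33,0.33],[-0.6,0.4,0.4]], delta_rot=[[0,0,0.01],[0,0,0.02],[0,0,0.03],[0,0,0.04],[0,0,0.04]])

```text
clock: 15.2
position: [0.4764, -0.3639, 0.2502]
tool_rot: [-3.137, 0.011, 1.094]
force: [-0.1, 0.1, -3.0]
grip_width: 0.0433
finger_force: 26.5
```

Call:
apply_moves(linear=[[0,0,0.18],[0,0,0.36],[0,0,0.54],[0,0,0.7],[0,0,0.8]], delta_rot=[[0,0,0],[0,0,0],[0,0,0],[0,0,0],[0,0,0]])

```text
clock: 15.62
position: [0.4754, -0.3627, 0.1694]
tool_rot: [-3.136, 0.011, 1.097]
force: [0.1, -0.6, -2.3]
grip_width: 0.0431
finger_force: 26.5
```

```bash
python3 - <<'E'
from h import *
im,_=grab('wrist'); cv2.imwrite('pics/w2.png',cv2.resize(im[:,:,::-1],(800,600)))
plan([((.4765,-.363,.149),R.from_euler('xyz',[np.radians(180.5),np.radians(.4),1.1]),1)],.01)
_,W=cloud('wrist');P=W.reshape(-1,3)
Q=P[(abs(P[:,2]-.06)<.006)&(np.linalg.norm(P[:,:2]-[.4765,-.363],axis=1)<.12)]
print(len(Q),cv2.minAreaRect((Q[:,:2]*1000).astype(np.float32)),np.median(Q[:,2]))
E
```

```text
t15.67 [ 0.4749 -0.3624  0.1682] [-179.6    0.6   62.9] F [-1.1  1.  -4.2] w0.0435 ff26.5 q [ 0.78  0.57 -0.34  1.72  0.24  0.9  -0.13]
[0.0, 0.02, 0.19] [0.0, 0.0, -0.0] -> [ 0.476 -0.363  0.149] 
14055 ((475.5109558105469, -364.0576171875), (139.91513061523438, 139.89669799804688), 2.2554686069488525) 0.061018834041833475
```

View pics/w2.png

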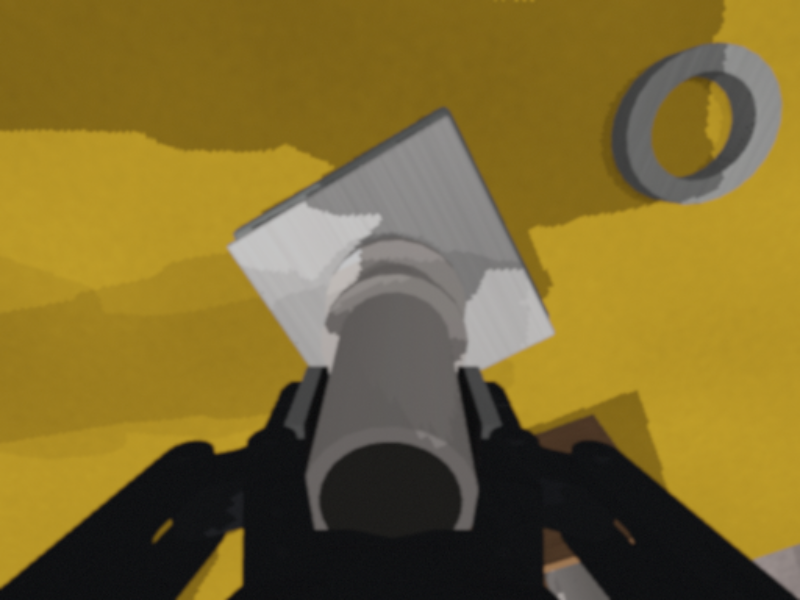

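Wrist view: the sleeve hangs upright in the fingers at (390,430), above the pan (corners (445,110), (230,245), (552,332)). The gauge is at (695,125), untouched. Lowering slowly.

Call:
apply_moves(linear=[[0,0.01,0.05],[0.01,0.01,0.1],[0.01,0.01,0.15],[0.01,0.01,0.18],[0.01,0.01,0.18]], delta_rot=[[0,0,0],[0,0,0],[0,0,0],[0,0,0],[0,0,0]])

```text
clock: 16.08
position: [0.4768, -0.3623, 0.153]
tool_rot: [-3.137, 0.011, 1.097]
force: [-0.2, 1.5, -2.2]
grip_width: 0.0434
finger_force: 26.5
```

Call:
apply_moves(linear=[[0,0,0.01],[0,0,0.02],[0,0,0.02],[0,0,0.03],[0,0,0.03]], delta_rot=[[0,0,0],[0,0,0],[0,0,0],[0,0,0],[0,0,0]])

```text
clock: 16.5
position: [0.4769, -0.3624, 0.1503]
tool_rot: [-3.137, 0.011, 1.097]
force: [0.1, 0.0, -2.0]
grip_width: 0.0433
finger_force: 26.5
```

```bash
python3 -c "
from h import *; now()"
```

```text
t16.50 [ 0.4769 -0.3624  0.1503] [-179.8    0.6   62.9] F [ 0.1  0.  -2. ] w0.0433 ff26.5 q [ 0.77  0.59 -0.33  1.73  0.25  0.86 -0.15]
```

Call:
apply_moves(linear=[[0,0,0.01],[0,0,0.02],[0,0,0.03],[0,0,0.04],[0,0,0.04]], delta_rot=[[0,0,0],[0,0,0],[0,0,0],[0,0,0],[0,0,0]])

```text
clock: 16.92
position: [0.4769, -0.3624, 0.1461]
tool_rot: [-3.137, 0.011, 1.097]
force: [-0.9, -0.3, -1.9]
grip_width: 0.0434
finger_force: 26.5
```

Call:
apply_moves(linear=[[0,0,0.01],[0,0,0.01],[0,0,0.02],[0,0,0.02],[0,0,0.02]], delta_rot=[[0,0,0],[0,0,0],[0,0,0],[0,0,0],[0,0,0]])

```text
clock: 17.33
position: [0.4769, -0.3624, 0.1444]
tool_rot: [-3.137, 0.011, 1.097]
force: [-0.4, -0.5, 0.1]
grip_width: 0.0433
finger_force: 26.5
```

Call:
apply_moves(linear=[[0,0,0.01],[0,0,0.01],[0,0,0.01],[0,0,0.01],[0,0,0.01]], delta_rot=[[0,0,0],[0,0,0],[0,0,0],[0,0,0],[0,0,0]], force=20)

```text
clock: 17.75
position: [0.4769, -0.3624, 0.1433]
tool_rot: [-3.137, 0.011, 1.097]
force: [-0.8, -0.6, -0.2]
grip_width: 0.0432
finger_force: 26.5
```

Call:
apply_moves(linear=[[0,0,0],[0,0,0],[0,0,0],[0,0,0],[0,0,0]], delta_rot=[[0,0,0],[0,0,0],[0,0,0],[0,0,0],[0,0,0]], gripper=0.15)

```text
clock: 18.17
position: [0.4769, -0.3625, 0.1433]
tool_rot: [-3.137, 0.011, 1.097]
force: [-0.6, -0.1, -0.5]
grip_width: 0.049
finger_force: 0.0
```

Call:
apply_moves(linear=[[0,0,0],[0,0,0],[0,0,0],[0,0,0],[0,0,0]], delta_rot=[[0,0,0],[0,0,0],[0,0,0],[0,0,0],[0,0,0]], gripper=0.9)

```text
clock: 18.58
position: [0.4769, -0.3624, 0.1433]
tool_rot: [-3.137, 0.011, 1.097]
force: [0.2, -0.7, -0.3]
grip_width: 0.0813
finger_force: 0.0
```

```bash
python3 - <<'E'
from h import *
im,_=grab('wrist'); im2,_=grab('scene')
_,W=cloud('wrist');P=W.reshape(-1,3)
for a,b,rr in((.19,.21,.03),(.1,.115,.04)):
    Q=P[(P[:,2]>a)&(P[:,2]<b)&(np.linalg.norm(P[:,:2]-[.476,-.363],axis=1)<rr)]; print(len(Q), len(Q) and (cv2.minEnclosingCircle((Q[:,:2]*1000).astype(np.float32)),np.percentile(Q[:,2],[5,50,95])))
plan([((.4769,-.3624,.24),down(1.1),1),((.4769,-.3624,.34),down(1.1),1),((.58,.00,.40),RK,4),(press('square',.15),RK,2)])
E
```

```text
7550 (((477.3262634277344, -362.30560302734375), 21.17610740661621), array([0.19263641, 0.19871042, 0.19969512]))
2065 (((477.3785095214844, -362.81597900390625), 31.013803482055664), array([0.10669171, 0.1094629 , 0.11221351]))
t18.68 [ 0.4769 -0.3625  0.1433] [-179.8    0.6   62.9] F [-0.8  0.4 -0.3] w0.0814 ff0.0 q [ 0.77  0.6  -0.33  1.74  0.26  0.85 -0.15]
[-0.0, -0.0, -0.95] [-0.0, 0.0, -0.0] -> [ 0.478 -0.362  0.238] 
[-0.0, -0.0, -1.0] [-0.0, 0.0, -0.0] -> [ 0.479 -0.361  0.338] 
[0.9, -0.2, -0.15] [-0.0, -0.05, -0.0] -> [ 0.502 -0.272  0.352] 
[0.9, -0.2, -0.25] [-0.0, -0.1, -0.0] -> [ 0.526 -0.18   0.367] 
[0.8, -0.15, -0.45] [-0.0, -0.05, -0.0] -> [ 0.554 -0.093  0.384] 
[0.8, -0.2, -0.55] [-0.0, -0.1, -0.05] -> [0.58  0.001 0.401] 
[0.8, -0.0, 0.65] [-0.0, 0.0, 0.0] -> [0.584 0.027 0.301] 
[0.85, -0.0, 0.65] [-0.0, 0.0, 0.0] -> [0.59  0.057 0.198]
```

Sleeve stands upright, within 2.5 mm of pan centre. Moving away to the square key.

Call:
apply_moves(linear=[[0,0,-0.05],[0,0,-0.2],[0,0,-0.45],[0,0,-0.7],[0,0,-0.95]], delta_rot=[[0,0,0],[0,0,0],[0,0,0],[0,0,0],[0,0,0]])

```text
clock: 19.1
position: [0.4775, -0.3615, 0.2397]
tool_rot: [-3.137, 0.011, 1.097]
force: [-0.1, 0.7, -0.4]
grip_width: 0.0813
finger_force: 0.0
```

Call:
apply_moves(linear=[[0,0,-0.2],[0,0,-0.4],[0,0,-0.6],[0,0,-0.8],[0,0,-1]], delta_rot=[[0,0,0],[0,0,0],[0,0,0],[0,0,0],[0,0,0]])

```text
clock: 19.52
position: [0.4784, -0.3607, 0.3398]
tool_rot: [-3.138, 0.011, 1.097]
force: [-0.9, -0.2, 0.7]
grip_width: 0.0812
finger_force: 0.0
```

Call:
apply_moves(linear=[[0.18,-0.04,-0.03],[0.36,-0.08,-0.06],[0.54,-0.12,-0.09],[0.72,-0.16,-0.12],[0.9,-0.2,-0.15]], delta_rot=[[0,-0.01,0],[0,-0.02,0],[0,-0.03,0],[0,-0.04,0],[0,-0.05,0]], gripper=-1)

```text
clock: 19.93
position: [0.502, -0.2706, 0.3531]
tool_rot: [-3.138, 0.117, 1.097]
force: [-0.1, -0.7, -0.5]
grip_width: 0.0204
finger_force: 0.0
```

Call:
apply_moves(linear=[[0.18,-0.04,-0.05],[0.36,-0.08,-0.1],[0.54,-0.12,-0.15],[0.72,-0.16,-0.2],[0.9,-0.2,-0.25]], delta_rot=[[0,-0.02,0],[0,-0.04,0],[0,-0.06,0],[0,-0.08,0],[0,-0.1,0]])

```text
clock: 20.35
position: [0.5264, -0.1794, 0.3678]
tool_rot: [-3.138, 0.327, 1.098]
force: [0.5, -0.3, -0.1]
grip_width: 0.0002
finger_force: 0.0
```

Call:
apply_moves(linear=[[0.16,-0.03,-0.09],[0.32,-0.06,-0.18],[0.48,-0.09,-0.27],[0.64,-0.12,-0.36],[0.8,-0.15,-0.45]], delta_rot=[[0,-0.01,0],[0,-0.02,0],[0,-0.03,0],[0,-0.04,0],[0,-0.05,0]])

```text
clock: 20.77
position: [0.5542, -0.0923, 0.3847]
tool_rot: [-3.137, 0.431, 1.099]
force: [0.2, 0.6, -0.5]
grip_width: 0.0001
finger_force: 0.0
```

Call:
apply_moves(linear=[[0.16,-0.04,-0.11],[0.32,-0.08,-0.22],[0.48,-0.12,-0.33],[0.64,-0.16,-0.44],[0.8,-0.2,-0.55]], delta_rot=[[0,-0.02,-0.01],[0,-0.04,-0.02],[0,-0.06,-0.03],[0,-0.08,-0.04],[0,-0.1,-0.05]])

```text
clock: 21.18
position: [0.5801, 0.0019, 0.4014]
tool_rot: [-3.07, 0.637, 1.23]
force: [0.4, -0.0, 0.4]
grip_width: 0.0
finger_force: 0.0
```

```bash
python3 - <<'E'
from h import *
plan([(press('square',.15),RK,2),(press('square',.08),RK,1),(press('square',.01),RK,1)],.01)
E
```

```text
t21.18 [0.5801 0.0019 0.4014] [-175.9   36.5   70.5] F [ 0.4 -0.   0.4] w0.0000 ff0.0 q [-0.11  0.58 -0.41  1.25  0.59  1.88 -0.85]
[0.82, -0.01, 0.66] [-0.01, 0.01, 0.01] -> [0.584 0.029 0.3  ] 
[0.8, -0.04, 0.67] [-0.01, 0.0, 0.01] -> [0.587 0.056 0.199] 
[0.0, 0.01, 0.7] [-0.0, 0.0, -0.0] -> [0.573 0.018 0.142] 
[0.01, 0.0, 0.7] [-0.0, 0.0, -0.0] -> [ 0.558 -0.018  0.084]
```

Call:
apply_moves(linear=[[0.16,0,0.13],[0.32,0,0.26],[0.48,0,0.39],[0.64,0,0.53],[0.82,-0.01,0.66]], delta_rot=[[0,0,0],[0,0.01,0],[-0.01,0.01,0.01],[-0.01,0.01,0.01],[-0.01,0.01,0.01]])

```text
clock: 21.6
position: [0.5836, 0.0282, 0.2989]
tool_rot: [-3.108, 0.615, 1.201]
force: [-0.7, -0.8, 0.3]
grip_width: -0.0002
finger_force: 0.0
```

Call:
apply_moves(linear=[[0.16,0,0.13],[0.32,-0.01,0.26],[0.48,-0.02,0.4],[0.64,-0.03,0.54],[0.8,-0.04,0.67]], delta_rot=[[0,0,0],[0,0,0],[-0.01,0,0.01],[-0.01,0,0.01],[-0.01,0,0.01]])

```text
clock: 22.02
position: [0.5873, 0.0558, 0.1978]
tool_rot: [3.14, 0.616, 1.177]
force: [0.3, -0.2, -0.1]
grip_width: 0.0003
finger_force: 0.0
```

```bash
python3 - <<'E'
from h import *
kp();plan([(press('square',.08),RK,1),(press('square',.01),RK,1)],.01)
E
```

```text
t22.02 [0.5873 0.0558 0.1978] [179.9  35.3  67.4] F [ 0.3 -0.2 -0.1] w0.0003 ff0.0 q [-0.18  0.76 -0.41  1.45  0.62  1.55 -1.15]
rel C (r,up,n) mm [-35.3  -6.8 149.2] Fn -0.1
t22.02 [0.5873 0.0558 0.1978] [179.9  35.3  67.4] F [ 0.3 -0.2 -0.1] w0.0003 ff0.0 q [-0.18  0.76 -0.41  1.45  0.62  1.55 -1.15]
[-0.0, 0.01, 0.69] [-0.0, 0.0, -0.0] -> [0.573 0.019 0.142] 
[-0.0, 0.0, 0.7] [-0.0, 0.0, -0.0] -> [ 0.558 -0.019  0.084]
```

Call:
apply_moves(linear=[[0,0,0.14],[0,0,0.28],[0,0,0.42],[0,0,0.56],[0,0,0.7]], delta_rot=[[0,0,0],[0,0,0],[0,0,0],[0,0,0],[0,0,0]])

```text
clock: 22.43
position: [0.5719, 0.0177, 0.1411]
tool_rot: [3.14, 0.616, 1.176]
force: [0.0, -0.2, -0.5]
grip_width: -0.0
finger_force: 0.0
```

Call:
apply_moves(linear=[[0,0,0.2],[0,0,0.4],[0,0,0.55],[0,0,0.66],[0,0,0.66]], delta_rot=[[0,0,0],[0,0,0],[0,0,0],[0,0,0],[0,0,0]])

```text
clock: 22.85
position: [0.5565, -0.0186, 0.0864]
tool_rot: [-3.141, 0.618, 1.176]
force: [-0.1, -0.8, 0.1]
grip_width: 0.0001
finger_force: 0.0
```

```bash
python3 - <<'E'
from h import *
kp()
E
```

```text
t22.85 [ 0.5565 -0.0186  0.0864] [-180.    35.4   67.4] F [-0.1 -0.8  0.1] w0.0001 ff0.0 q [-0.09  0.84 -0.37  1.64  0.71  1.31 -1.22]
rel C (r,up,n) mm [-36.1  -4.8  11.8] Fn -0.3
```

Call:
apply_moves(linear=[[0.01,0,0.06],[0.02,0,0.1],[0.02,0,0.14],[0.02,0,0.17],[0.02,0,0.18]], delta_rot=[[0,0,0],[0,0,0],[0,0,0],[0,0,0],[0,0,0]])

```text
clock: 23.27
position: [0.5543, -0.025, 0.0714]
tool_rot: [3.14, 0.615, 1.177]
force: [1.9, 2.6, 2.2]
grip_width: -0.0004
finger_force: 1.6
```

Call:
apply_moves(linear=[[0,0,0.01],[0,0,0.02],[0,0,0.03],[0,0,0.04],[0,0,0.04]], delta_rot=[[0,0,0],[0,0,0],[0,0,0],[0,0,0],[0,0,0]])

```text
clock: 23.68
position: [0.5536, -0.0269, 0.0685]
tool_rot: [3.14, 0.615, 1.177]
force: [2.8, 4.9, 2.5]
grip_width: 0.0001
finger_force: 3.0
```

```bash
python3 - <<'E'
from h import *
kp()
E
```

```text
t23.68 [ 0.5536 -0.0269  0.0685] [179.9  35.2  67.4] F [2.8 4.9 2.5] w0.0001 ff3.0 q [-0.09  0.86 -0.37  1.66  0.73  1.27 -1.24]
rel C (r,up,n) mm [-35.7  -7.9  -7.9] Fn 5.3
```

Call:
apply_moves(linear=[[0,0,0.01],[0,0,0.02],[0,0,0.03],[0,0,0.04],[0,0,0.04]], delta_rot=[[0,0,0],[0,0,0],[0,0,0],[0,0,0],[0,0,0]])

```text
clock: 24.1
position: [0.5537, -0.0272, 0.0677]
tool_rot: [3.137, 0.614, 1.176]
force: [-0.1, 19.7, 40.5]
grip_width: 0.0003
finger_force: 22.1
```

```bash
python3 - <<'E'
from h import *
kp()
E
```

```text
t24.10 [ 0.5537 -0.0272  0.0677] [179.7  35.2  67.4] F [-0.1 19.7 40.5] w0.0003 ff22.1 q [-0.09  0.86 -0.37  1.67  0.73  1.27 -1.24]
rel C (r,up,n) mm [-35.5  -8.2  -8.7] Fn 43.7
```

Fully home; release and shift along the row to the bar key.

Call:
apply_moves(linear=[[0,0,-0.08],[0,0,-0.2],[0,0,-0.35],[0,0,-0.5],[0,0,-0.6]], delta_rot=[[0,0,0],[0,0,0],[0,0,0],[0,0,0],[0,0,0]])

```text
clock: 24.52
position: [0.5659, 0.0031, 0.1152]
tool_rot: [3.14, 0.616, 1.176]
force: [0.7, 0.1, -0.8]
grip_width: 0.0003
finger_force: 0.0
```

Call:
apply_moves(linear=[[0,0.15,0],[0,0.3,0],[0,0.5,0],[0,0.7,0],[0,0.7,0]], delta_rot=[[0,0,0],[0,0,0],[0,0,0],[0,0,0],[0,0,0]])

```text
clock: 24.93
position: [0.6323, -0.0268, 0.114]
tool_rot: [3.138, 0.617, 1.173]
force: [1.1, -0.8, -0.2]
grip_width: -0.0004
finger_force: 0.0
```

```bash
python3 - <<'E'
from h import *
kp();plan([(press('bar',.012),RK,1)],.01)
E
```

```text
t24.93 [ 0.6323 -0.0268  0.114 ] [179.8  35.4  67.2] F [ 1.1 -0.8 -0.2] w-0.0004 ff0.0 q [-0.08  0.89 -0.36  1.42  0.71  1.43 -1.09]
rel C (r,up,n) mm [37.3 -5.9 46.3] Fn -0.4
t24.93 [ 0.6323 -0.0268  0.114 ] [179.8  35.4  67.2] F [ 1.1 -0.8 -0.2] w-0.0004 ff0.0 q [-0.08  0.89 -0.36  1.42  0.71  1.43 -1.09]
[0.0, -0.02, 0.34] [-0.0, 0.0, -0.01] -> [ 0.623 -0.044  0.086]
```

Call:
apply_moves(linear=[[0,-0.01,0.1],[0,-0.02,0.2],[0,-0.04,0.28],[0,-0.04,0.34],[0,-0.04,0.34]], delta_rot=[[0,0,0],[0,0,0],[0,0,0],[0,0,0],[0,0,0]])

```text
clock: 25.35
position: [0.6178, -0.0419, 0.0852]
tool_rot: [-3.141, 0.618, 1.178]
force: [0.4, -0.2, -1.5]
grip_width: -0.0002
finger_force: 0.0
```

Call:
apply_moves(linear=[[0,0,0.06],[0,0,0.1],[0,0,0.14],[0,0,0.17],[0,0,0.18]], delta_rot=[[0,0,0],[0,0,0],[0,0,0],[0,0,0],[0,0,0]])

```text
clock: 25.77
position: [0.6151, -0.0507, 0.0714]
tool_rot: [3.14, 0.616, 1.177]
force: [1.2, 1.9, 3.2]
grip_width: 0.0002
finger_force: 1.8
```

```bash
python3 - <<'E'
from h import *
kp()
E
```

```text
t25.77 [ 0.6151 -0.0507  0.0714] [179.9  35.3  67.4] F [1.2 1.9 3.2] w0.0002 ff1.8 q [-0.06  0.92 -0.35  1.5   0.74  1.33 -1.12]
rel C (r,up,n) mm [30.2 -6.9 -5. ] Fn 3.9
```

Call:
apply_moves(linear=[[0,0,0.01],[0,0,0.02],[0,0,0.03],[0,0,0.04],[0,0,0.04]], delta_rot=[[0,0,0],[0,0,0],[0,0,0],[0,0,0],[0,0,0]])

```text
clock: 26.18
position: [0.6145, -0.0523, 0.069]
tool_rot: [3.14, 0.616, 1.177]
force: [0.4, 3.4, 8.4]
grip_width: 0.0001
finger_force: 4.8
```

```bash
python3 - <<'E'
from h import *
kp()
E
```

```text
t26.18 [ 0.6145 -0.0523  0.069 ] [179.9  35.3  67.4] F [0.4 3.4 8.4] w0.0001 ff4.8 q [-0.05  0.92 -0.35  1.5   0.75  1.33 -1.13]
rel C (r,up,n) mm [30.3 -6.9 -8. ] Fn 8.8
```

At its stop; one more 2 mm, then release and back off.

Call:
apply_moves(linear=[[0,0,0.01],[0,0,0.02],[0,0,0.02],[0,0,0.02],[0,0,0.02]], delta_rot=[[0,0,0],[0,0,0],[0,0,0],[0,0,0],[0,0,0]])

```text
clock: 26.6
position: [0.6145, -0.0523, 0.0686]
tool_rot: [3.138, 0.615, 1.176]
force: [-2.2, 12.0, 26.5]
grip_width: -0.0002
finger_force: 13.8
```

Call:
apply_moves(linear=[[0,0,-0.08],[0,0,-0.25],[0,0,-0.45],[0,0,-0.65],[0,0,-0.85]], delta_rot=[[0,0,0],[0,0,0],[0,0,0],[0,0,0],[0,0,0]])

```text
clock: 27.02
position: [0.6324, -0.0082, 0.1367]
tool_rot: [3.141, 0.616, 1.177]
force: [-0.4, -1.2, 0.5]
grip_width: 0.0001
finger_force: 0.0
```

Call:
apply_moves(linear=[[0,0,-0.15],[0,0,-0.3],[0,0,-0.45],[0,0,-0.5],[0,0,-0.5]], delta_rot=[[0,0,0],[0,0,0],[0,0,0],[0,0,0],[0,0,0]])

```text
clock: 27.43
position: [0.6439, 0.019, 0.1774]
tool_rot: [3.139, 0.615, 1.177]
force: [0.5, -0.7, -0.1]
grip_width: -0.0002
finger_force: 0.0
```

```bash
python3 - <<'E'
from h import *
kp(); im,_=grab('scene'); cv2.imwrite('pics/end.png',cv2.resize(im[:,:,::-1],(800,600)))
E
```

```text
t27.43 [0.6439 0.019  0.1774] [179.9  35.2  67.4] F [ 0.5 -0.7 -0.1] w-0.0002 ff0.0 q [-0.14  0.85 -0.38  1.32  0.67  1.56 -1.06]
rel C (r,up,n) mm [ 30.9  -7.8 125. ] Fn -0.3
```

View pics/end.png

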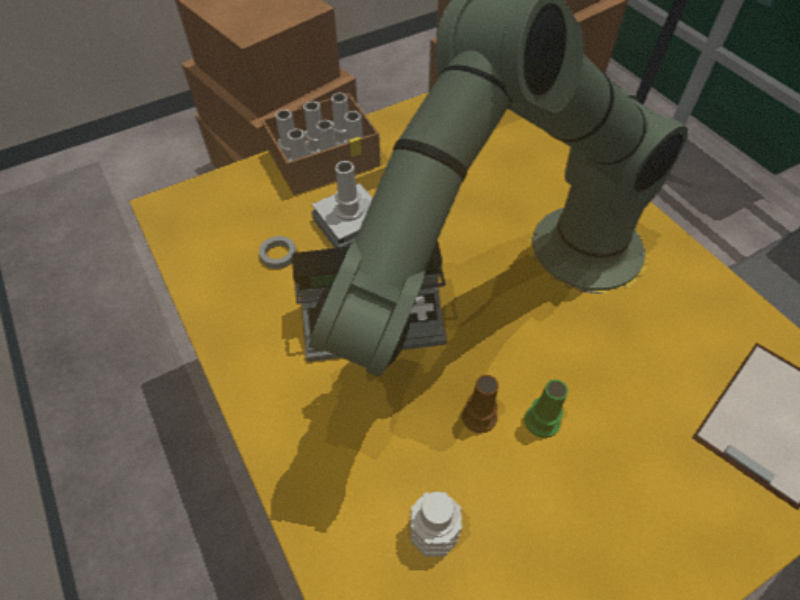

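The sleeve stands upright on the pan at (345,190). The gauge, couplers and look-alikes are where they were, and the arm is clear. Handing in.

```bash
python3 -c "
from h import *; print(workorder.job_done())"
```

```text
the job is handed in; nothing more can be done
None
```

I zeroed the scale with the round key, stood the white sleeve upright about 2.5 mm from the pan's centre, pressed the square key and then the bar key fully home, and handed the job in at about 27 s; no verdict came back, and the square key took about 44 N at the fingertips.

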